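# Slide the charged battery pack onto the bench dock

## Robot

A 6-joint arm with a two-finger parallel gripper is mounted at the origin on the work surface. World frame = base frame: x ahead of the robot, y to its left, z up, the work surface at z = 0. Lengths are in mm, angles in rad, forces in N, time in s.
With the tool pointing down it reaches from about 350 to 975 mm from the base axis. Payload 7.1 kg.
Tool frame: the origin (TCP) lies on the centre line of the jaws, within the pads' length; the fingertips stand 25 mm ahead of it and the grasp point (between the pads) lies 6 mm ahead of it (ctrl.nose_length is the distance from the TCP to the fingertips, in mm); x points along the fingers, y is the direction in which the jaws open and shut, and the axes are right-handed (so a half turn about x gives the same grasp; the last joint's range is limited). The gripper opens to 88 mm and grips with 3 to 60 N. Pads are 20 mm wide; open, the fingers measure 115 mm over their backs; the gripper's body (75 mm by 178 mm) begins 61 mm behind the grasp point.
Start: joints at [1.254, 0.423, 1.63, -0, 1.089, -0.019], TCP at [183.354, 597.483, 247.675] pointing down, gripper open.
Joint ranges: [-3, 3], [-0.9, 2.11], [0.09, 2.58], [-1.31, 4.45], [0.11, 2.69], [-2.54, 2.54]. Speed limits (rad/s): [2.39, 2.39, 3.01, 3.14, 3.14, 3.14].

## Interface

Orientations are given as a rotation vector (axis times angle).
In Python, from workcell import ctrl gives the robot as it stands.
- The arm moves only by the tool arm_command, never from a script. Its argument "deltas" is a list of rows, each a list of 4 numbers: the shift along the tool's x, y, z in m, then the turn about the tool's x in rad. In form: [[tx, ty, tz, yaw], ...]. A call has 1 to 10 rows; each row shifts and turns the pose as measured when the row begins, along the tool's axes as they then stand; what a row does not reach is not made up. A row lasts 1/10 s, in which the tool goes at most 50 mm and 8.59 degrees, less where a joint would pass 70% of its speed; a pose out of reach is approached as far as the arm can. A call is refused whole if a number of a shift passes 0.05 or a number of a turn 0.15, either way. A call with a gripper value outside its range is refused whole. "hand" is the finger opening in m, from 0 to 0.0878, set as the call begins (left out, the last holds). The fingers move at their own pace and stop on an object; the grip force is fixed at half the most. Time passes only in rows, so rows that do not move let the fingers close. It gives the time, the measured TCP pose, the force and the opening at its end, in the units of the state.
- ctrl.get_obs(): the state, without advancing time (a new reading comes with each control period).
- ctrl.get_image(name): name is "scene" or "top"; returns the picture (384x512x3 uint8, red, green, blue); there is no depth.
- ctrl.get_calibration(name): a dict with "fx", "fy", "cx", "cy" (pixels), "R" (3x3) and "t" (3): a world point X has camera coordinates R X + t. Camera axes: x right, y down, z forward; pixel columns grow to the right and rows downward; lengths in mm; the calibration is good to about 2 mm. A picture is of the moment at which its call begins. get_calibration takes no time and is no camera call.
- ctrl.close_job(): hands the job in, once; it reports no verdict.
The state is a dict: "t": time; "qpos": joint angles; "qvel": joint speeds; "joint_torque": joint torques, N m; "ee_pos": TCP position; "orientation": TCP orientation; "ft_force": force on the tool from outside, world axes, zero at the start; "moment": the same for the moment, N m; "width": finger opening in mm.
Only numpy, scipy, OpenCV 4.12 (cv2) and the standard library are available. Lean on these libraries where they do the work, as an engineer would, in place of code of your own. Each camera call takes 0.05 s, during which the arm holds its last target.

## Task

Put the battery pack with the green top on the charging dock: stand it in the flared open end of the rail and slide it along, under the lips, until it is fully home against the charger block and the sprung rollers have clicked in behind it. Leave it there, released, and leave the pack with the blue top where it stands.

Things in the scene. Friction and masses are not known exactly. Their poses are not given: they have to be found in the camera images.
- pack_green: Pack to load, upright, 0.3-0.6 kg. Dark grey foot plate 90 (x) x 86 (y) x 8 mm, corners chamfered 26 (x) x 16 mm; above it a light grey body 80 x 42 mm with a green cap (top 14 mm); 72 mm high in all. Origin: centre of underside; x lengthwise, z up. Grasp across y (42 mm) by its upper half. Its ends are alike: either way round fits.
- pack_blue: A pack of the same shape and size with a blue cap: a bystander. Origin and axes as for the green one.
- dock: Grey fixed dock. Origin on the bench under the middle of a seated pack; x: slide direction. Seated pack: origin at (0,0,12) mm, lengthwise along x. Slippery floor 12 mm high, x -165 to the charger block (stop) at +46, 62 high. Walls y +-53, 33 high, from x -95, flaring to y +-71 at -155. Lips at z 27-33 reach in to y +-33 from x -18 on; foot goes under. Pack middle at x -115: clear.
- roller_left (a joint): Outward travel (m) of the orange 12 mm roller at dock x -28 mm on its +y side; its twin is on -y. Sprung in to y +-37 mm at 0 (rail empty); about 0.006 while the foot passes (5-10 N push along x). Over the pack's last 9 mm both close behind its rear chamfers, pull it home and hold it: then 0.001-0.002 if centred.
There are look-alikes about, which are no part of the job. Leave any orange look-alike of the pack_green alone.

How it is judged (in metres and radians):
On the way:
1. the green pack stands in the rail's open end, lined up with it and not yet home (x of pack_green in the frame of dock between -0.14 and -0.015 m and y of pack_green in the frame of dock between -0.02 and 0.02 m and z of pack_green in the frame of dock between 0 and 0.022 m and angle between the x axis of pack_green and the x axis of dock, either way round below 0.3 rad), for 0.1 s.
At the end, for the whole second after the job is handed in: The green pack rests home on the dock: within 6 mm along and 12 mm across the rail, its foot flat on the rail floor (6 mm), upright within 6 degrees, lined up within 11 degrees, the left roller closed (under 9 mm out); the blue pack within 30 mm of its start (x of pack_green in the frame of dock between -0.006 and 0.006 m and y of pack_green in the frame of dock between -0.012 and 0.012 m and z of pack_green in the frame of dock between 0.006 and 0.018 m and angle between the x axis of pack_green and the x axis of dock, either way round below 0.2 rad and value of joint roller_left below 0.009 m and angle between pack_green's own z axis and vertical below 0.12 rad and linear speed of pack_green below 0.02 m/s and distance of pack_blue from where it was at the start of the episode below 0.03 m); the robot touches nothing.
It fails at once if the blue pack is moved by more than 30 mm (distance of pack_blue from where it was at the start of the episode above 0.03 m).
It also fails if it takes over 38 s, if anything falls off the work surface, if the arm or the gripper's body presses on something with over 40 N, if the wrist force passes 120 N, or if a joint passes its speed limit or range.

## Working session

There is one attempt and no reset: what is moved stays moved. The work goes in short steps, Python scripts to look and compute and a tool call to move; the robot and the scene stay as the last step left them, time stands still between calls to the robot, and variables do not carry over. Pictures are saved under pics/ and viewed, and the job is handed in when it is done.

Besides the shell and the picture viewer there is one more tool, called after "Request:" by a JSON object that holds its "method" and its "body", one argument or row to a line. arm_command: Moves the arm, as the interface text tells. Its arguments: {"type":"object","properties":{"deltas":{"type":"array","items":{"type":"array","items":{"type":"number"}}},"hand":{"type":"number"}},"required":["deltas"]}

```bash
mkdir -p pics; python3 - <<'E'
from workcell import ctrl
import cv2
for n in("scene","top"):
    im=ctrl.get_image(n); cv2.imwrite(f"pics/{n}0.png",im[:,:,::-1])
    c=ctrl.get_calibration(n); print(n,c)
print(ctrl.get_obs())
E
```

```text
scene {'fx': 446.7361896640797, 'fy': 446.7361896640797, 'cx': 251.15043460720216, 'cy': 186.928514001887, 'R': array([[-0.82239885,  0.56874085,  0.01392773],
       [ 0.42200456,  0.62627095, -0.65551265],
       [-0.38153936, -0.53321528, -0.75505575]]), 't': array([ 416.93044617, -293.41946366, 1227.53143496])}
top {'fx': 362.0370561707582, 'fy': 362.0370561707582, 'cx': 251.0433804607333, 'cy': 189.29750343278255, 'R': array([[ 0.02127717, -0.99891453,  0.04143733],
       [-0.99153835, -0.02639258, -0.12710287],
       [ 0.12805854, -0.03838231, -0.99102362]]), 't': array([ 74.42778167, 590.53569852, 860.91283665])}
{'t': 0.1, 'qpos': array([ 1.25396685e+00,  4.23770046e-01,  1.63058737e+00, -9.83204523e-06,
        1.08858553e+00, -1.90280975e-02]), 'qvel': array([-0.00142313, -0.00052752, -0.00234681, -0.00015604, -0.00212844,
       -0.00084535]), 'joint_torque': array([ 3.02310773e-04, -5.45615602e+01, -2.74326217e+01,  6.44551660e-02,
        1.87890191e-02, -9.62443565e-07]), 'ee_pos': array([183.24030731, 597.061018  , 246.98618412]), 'orientation': array([ 0.23268985,  1.55834657, -0.23478976]), 'ft_force': array([-0.28453848, -0.44747345,  0.11190452]), 'moment': array([-0.00732625, -0.0078398 , -0.05009913]), 'width': 87.91502191478611}
```

View pics/scene0.png

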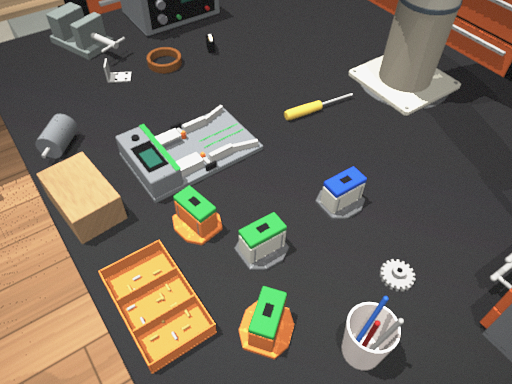

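View pics/top0.png

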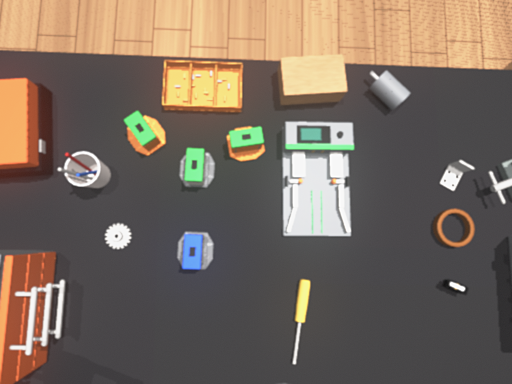

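The top view shows the true green pack (grey foot) at about (195,167), blue at (193,251), two orange-footed look-alikes at (145,132) and (246,142), and the dock with its open end down at about (318,185). Next I'll zoom in.

```bash
python3 - <<'E'
import cv2
im=cv2.imread("pics/top0.png")
a=cv2.resize(im[110:250,170:370],None,fx=4,fy=4,interpolation=cv2.INTER_CUBIC);cv2.imwrite("pics/topz.png",a)
im=cv2.imread("pics/scene0.png")
a=cv2.resize(im[90:290,110:310],None,fx=3,fy=3,interpolation=cv2.INTER_CUBIC);cv2.imwrite("pics/scz.png",a)
E
```

```text
(no output)
```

View pics/topz.png

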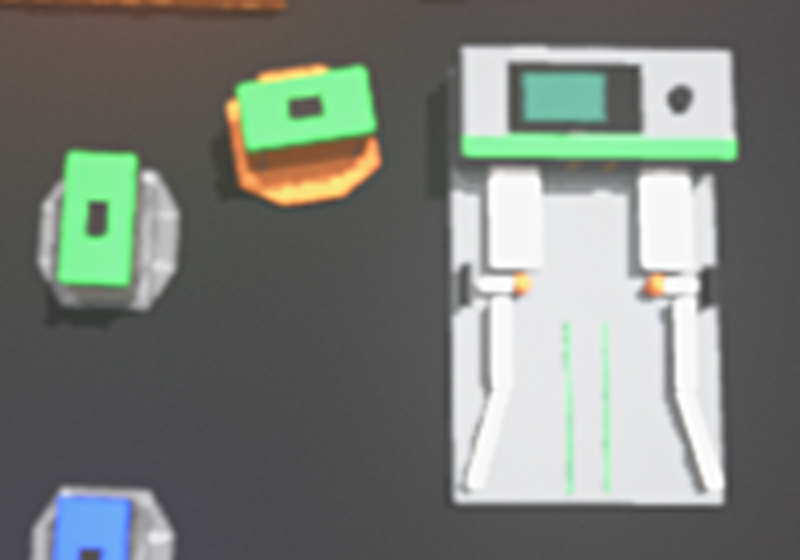

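View pics/scz.png

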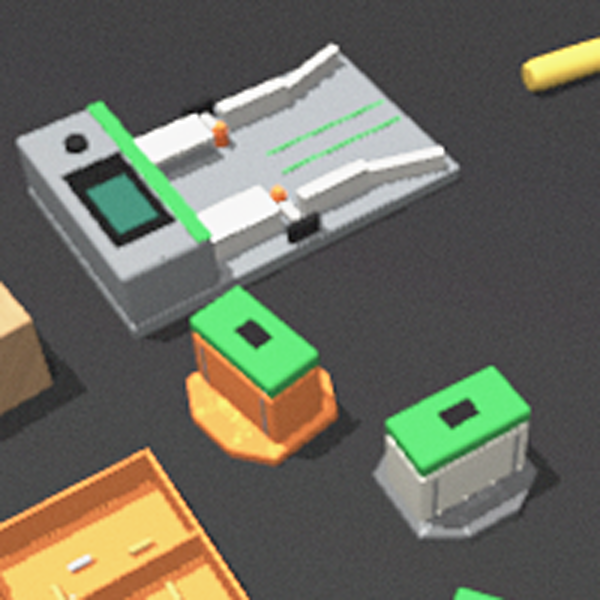

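```bash
cat > h.py <<'E'
import cv2,numpy as np
from workcell import ctrl
def ray(n,uv,z):
    c=ctrl.get_calibration(n);R=np.array(c["R"]);t=np.array(c["t"])
    d=R.T@np.array([(uv[0]-c["cx"])/c["fx"],(uv[1]-c["cy"])/c["fy"],1]);o=-R.T@t
    return (o+d*(z-o[2])/d[2])[:2]
def tri(a,b):
    A=[];B=[]
    for n,uv in(("top",a),("scene",b)):
        c=ctrl.get_calibration(n);R=np.array(c["R"]);t=np.array(c["t"])
        for k,(f,cc) in enumerate(((c["fx"],c["cx"]),(c["fy"],c["cy"]))):
            m=(uv[k]-cc)/f; A.append(R[k]-m*R[2]);B.append(m*t[2]-t[k])
    return np.linalg.lstsq(np.array(A),np.array(B),rcond=None)[0]
def tz(x,y): return (170+(x+.5)/4-.5,110+(y+.5)/4-.5)
def sz(x,y): return (110+(x+.5)/3-.5,90+(y+.5)/3-.5)
E
python3 - <<'E'
from h import *
P=lambda s,v:print(s,np.round(v,1))
for n,box in(("top",(170,140,220,250//1-60)),("scene",(230,205,300,270))):
    im=cv2.imread(f"pics/{n}0.png");hsv=cv2.cvtColor(im,cv2.COLOR_BGR2HSV)
    m=((hsv[...,0]>50)&(hsv[...,0]<80)&(hsv[...,1]>90)&(hsv[...,2]>(150 if n=="scene" else 190))).astype(np.uint8)
    k=np.zeros_like(m);x0,y0,x1,y1=box;k[y0:y1,x0:x1]=m[y0:y1,x0:x1]
    cs,_=cv2.findContours(k,cv2.RETR_EXTERNAL,cv2.CHAIN_APPROX_NONE);c=max(cs,key=cv2.contourArea)
    w=np.array([ray(n,p[0],72) for p in c],np.float32);r=cv2.minAreaRect(w);print(n,r,len(c))
# dots in cap
P("captop tri from hole", tri(tz(97,219),sz(461,412)))
P("floor L",ray("top",tz(453,503),12));P("floor R",ray("top",tz(722,503),12))
P("floor R scene(pt 458,168)",ray("scene",sz(459,168),12))
P("floor tri",tri(tz(453,503),sz(459,166)))
P("stripe L",ray("top",tz(461,158),62));P("stripe R",ray("top",tz(736,160),62))
P("stripe tri L",tri(tz(461,158),sz(210,240)));P("stripe tri R",tri(tz(736,160),sz(93,103)))
for a in((566,322),(571,493),(604,322),(606,493)):P("line",ray("top",tz(*a),12))
for a in((400,119),(284,172),(381,102),(271,153)):P("line sc",ray("scene",sz(*a),12))
P("rollL",tri(tz(523,282),sz(279,190)));P("rollR",tri(tz(655,283),sz(221,127)))
E
```

```text
top ((641.0507202148438, 227.43270874023438), (42.38396072387695, 78.78221130371094), 88.68456268310547) 94
scene ((642.6651000976562, 229.55718994140625), (42.26884841918945, 80.37561798095703), 88.64149475097656) 102
captop tri from hole [639.8 228.   71.7]
floor L [477.1   5.1]
floor R [ 480.8 -166. ]
floor R scene(pt 458,168) [479.   6.]
floor tri [477.5   4.8  12.2]
stripe L [686.7   8.7]
stripe R [ 690.8 -161.8]
stripe tri L [689.4   6.9  56.3]
stripe tri R [ 694. -165.   57.]
line [593.7 -66.5]
line [485.  -69.6]
line [594.3 -91. ]
line [485.4 -91.9]
line sc [485.3 -65.9]
line sc [593.  -65.1]
line sc [486.6 -91.4]
line sc [590.6 -88.9]
rollL [615.1 -34.8  30.1]
rollR [ 617.  -118.8   30.1]
```

```bash
cat >> h.py <<'E'
from scipy.spatial.transform import Rotation as Ro
def go(tgt,yaw):
    o=ctrl.get_obs();R=Ro.from_rotvec(o["orientation"]).as_matrix()
    d=R.T@(np.array(tgt)-o["ee_pos"])/1000
    y=R[:,1]; ang=np.arctan2(y[1],y[0])-np.pi/2-yaw; ang=(ang+np.pi/2)%np.pi-np.pi/2
    print("t",o["t"],"pos",o["ee_pos"].round(1),"F",o["ft_force"].round(1),"w",round(o["width"],1),"q",o["qpos"].round(2))
    print("axes x",R[:,0].round(3),"y",R[:,1].round(3),"z",R[:,2].round(3))
    print("tool delta",d.round(4),"yaw about tool x (down):",round(ang,4))
E
python3 -c "
from h import *
go([642,228.3,160],-0.023)"
```

```text
t 0.1 pos [183.2 597.1 247. ] F [-0.3 -0.4  0.1] w 87.9 q [ 1.25  0.42  1.63 -0.    1.09 -0.02]
axes x [-0.    -0.001 -1.   ] y [ 0.293  0.956 -0.001] z [ 0.956 -0.293 -0.   ]
tool delta [ 0.0873 -0.2178  0.5468] yaw about tool x (down): -0.2748
```

Request:
{"method": "arm_command", "body": {
  "deltas": [
    [0,-0.017,0.043,0],
    [0,-0.018,0.046,0],
    [0,-0.018,0.046,0],
    [0,-0.018,0.046,0],
    [0,-0.018,0.046,0],
    [0,-0.018,0.046,0],
    [0,-0.018,0.046,0],
    [0,-0.018,0.046,0],
    [0,-0.018,0.046,0],
    [0,-0.018,0.046,0]
  ],
  "hand": 0.0878
}}

```text
t: 1.1
ee_pos: [570.0, 289.7, 243.5]
orientation: [0.222, 1.563, -0.228]
ft_force: [0.5, 1.0, -0.9]
width: 88.0
```

```bash
python3 -c "
from h import *
go([642,228.3,160],-0.023)"
```

```text
t 1.1 pos [570.  289.7 243.5] F [ 0.5  1.  -0.9] w 88.0 q [ 0.45  0.45  1.6  -0.    1.1  -0.83]
axes x [-0.005 -0.003 -1.   ] y [ 0.283  0.959 -0.004] z [ 0.959 -0.283 -0.004]
tool delta [ 0.0833 -0.0381  0.0867] yaw about tool x (down): -0.2638
```

Request:
{"method": "arm_command", "body": {
  "deltas": [
    [0.02,-0.018,0.04,0],
    [0.02,-0.016,0.036,0],
    [0.02,0,0,-0.12],
    [0.01,0,0,-0.1],
    [0,0,0,0]
  ]
}}

```text
t: 1.6
ee_pos: [640.6, 226.1, 169.4]
orientation: [0.051, 1.574, -0.057]
ft_force: [-0.0, 0.7, -0.0]
width: 87.5
```

```bash
python3 -c "
from h import *
go([642,228.3,58],-0.023)"
```

```text
t 1.6 pos [640.6 226.1 169.4] F [-0.   0.7 -0. ] w 87.5 q [ 0.32  0.59  1.55 -0.    1.01 -1.18]
axes x [-0.004 -0.004 -1.   ] y [ 0.069  0.998 -0.004] z [ 0.998 -0.069 -0.004]
tool delta [0.1113 0.0027 0.0016] yaw about tool x (down): -0.0456
```

Request:
{"method": "arm_command", "body": {
  "deltas": [
    [0.03,0.003,0.002,-0.046],
    [0.03,0,0,0],
    [0.02,0,0,0],
    [0,0,0,0]
  ]
}}

```text
t: 2.0
ee_pos: [643.2, 229.9, 89.1]
orientation: [0.022, 1.572, -0.027]
ft_force: [0.6, 1.1, 0.2]
width: 87.6
```

```bash
python3 -c "
from h import *
go([642,228.3,58],-0.023)
cv2.imwrite('pics/top1.png',ctrl.get_image('top')[...,::-1])
cv2.imwrite('pics/sc1.png',ctrl.get_image('scene')[...,::-1])"
```

```text
t 2.0 pos [643.2 229.9  89.1] F [0.6 1.1 0.2] w 87.6 q [ 0.33  0.7   1.57 -0.    0.88 -1.21]
axes x [-0.002 -0.003 -1.   ] y [ 0.031  1.    -0.003] z [ 1.    -0.031 -0.002]
tool delta [ 0.0311 -0.0016 -0.0011] yaw about tool x (down): -0.0081
```

View pics/sc1.png

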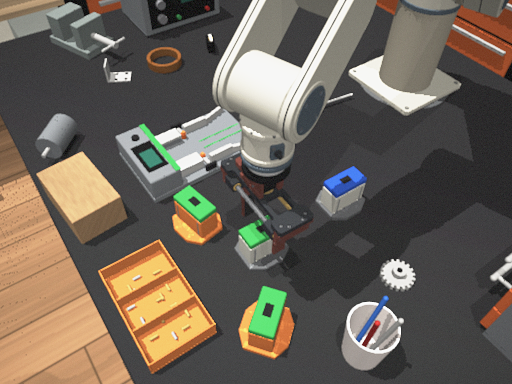

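The scene shows the gripper straddling the green cap at about (258,237), clear of the orange-footed pack (197,210) and the blue one (343,190). Next I'll descend and close.

Request:
{"method": "arm_command", "body": {
  "deltas": [
    [0.02,-0.002,-0.001,-0.008],
    [0.012,0,0,0],
    [0,0,0,0]
  ]
}}

```text
t: 2.4
ee_pos: [647.3, 230.2, 64.9]
orientation: [0.02, 1.56, -0.018]
ft_force: [0.8, -0.8, -0.4]
width: 87.8
```

Request:
{"method": "arm_command", "body": {
  "deltas": [
    [0,0,0,0],
    [0,0,0,0],
    [0,0,0,0],
    [0,0,0,0],
    [0,0,0,0],
    [0,0,0,0]
  ],
  "hand": 0.03
}}

```text
t: 3.0
ee_pos: [649.6, 231.0, 69.3]
orientation: [0.022, 1.555, -0.017]
ft_force: [0.4, -2.8, -1.2]
width: 43.4
```

```bash
python3 -c "
from h import *
go([642,228.3,158],-0.023)"
```

```text
t 3.0 pos [649.6 231.   69.3] F [ 0.4 -2.8 -1.2] w 43.4 q [ 0.33  0.73  1.57 -0.    0.83 -1.22]
axes x [ 0.016  0.003 -1.   ] y [0.025 1.    0.003] z [ 1.    -0.025  0.016]
tool delta [-0.0888 -0.0026 -0.0061] yaw about tool x (down): -0.0017
```

Request:
{"method": "arm_command", "body": {
  "deltas": [
    [-0.04,0,0,0],
    [-0.04,0,0,0],
    [-0.03,0,0,0]
  ]
}}

```text
t: 3.3
ee_pos: [642.8, 228.8, 173.7]
orientation: [0.018, 1.571, -0.022]
ft_force: [1.6, 0.1, -5.0]
width: 41.8
```

```bash
python3 -c "
from h import *
go([535,-79.5,170],0.021)
cv2.imwrite('pics/sc2.png',ctrl.get_image('scene')[...,::-1])"
```

```text
t 3.3 pos [642.8 228.8 173.7] F [ 1.6  0.1 -5. ] w 41.8 q [ 0.33  0.59  1.54 -0.    1.01 -1.22]
axes x [ 0.    -0.003 -1.   ] y [ 0.025  1.    -0.003] z [ 1.    -0.025  0.   ]
tool delta [ 0.0045 -0.3109 -0.1001] yaw about tool x (down): -0.0459
```

View pics/sc2.png

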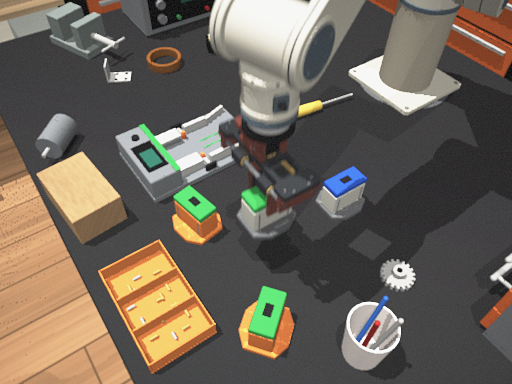

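Request:
{"method": "arm_command", "body": {
  "deltas": [
    [0,-0.038,-0.03,0],
    [0,-0.042,-0.026,0],
    [0,-0.043,-0.024,0],
    [0,-0.048,-0.012,0],
    [0,-0.048,-0.01,0],
    [0,-0.048,0,0],
    [0,-0.03,0,-0.045],
    [0,0,0,0]
  ]
}}

```text
t: 4.15
ee_pos: [529.0, -70.7, 171.0]
orientation: [-0.018, 1.566, 0.022]
ft_force: [0.2, -0.3, -3.7]
width: 41.9
```

```bash
python3 -c "
from h import *
go([535,-79.5,150],0.021)
cv2.imwrite('pics/sc3.png',ctrl.get_image('scene')[...,::-1])
cv2.imwrite('pics/top3.png',ctrl.get_image('top')[...,::-1])"
```

```text
t 4.15 pos [529.  -70.7 171. ] F [ 0.2 -0.3 -3.7] w 41.9 q [-0.16  0.4   1.89  0.    0.85 -1.76]
axes x [ 0.005  0.003 -1.   ] y [-0.026  1.     0.003] z [1.    0.026 0.005]
tool delta [ 0.021  -0.009   0.0057] yaw about tool x (down): 0.0051
```

View pics/sc3.png

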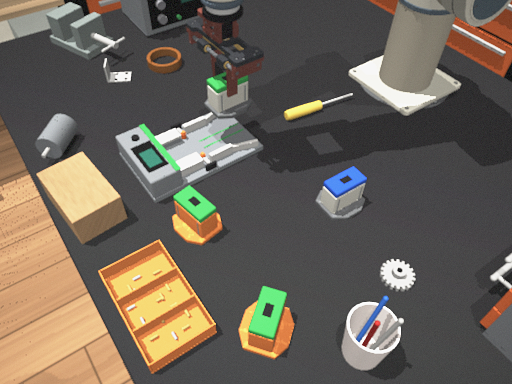

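View pics/top3.png

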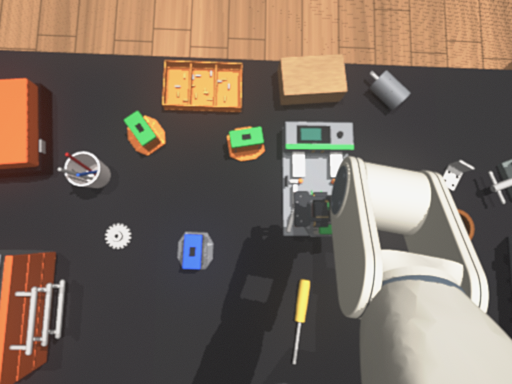

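```bash
python3 - <<'E'
import cv2
im=cv2.imread("pics/sc3.png")
cv2.imwrite("pics/sc3z.png",cv2.resize(im[30:170,120:270],None,fx=4,fy=4,interpolation=cv2.INTER_CUBIC))
E
```

```text
(no output)
```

View pics/sc3z.png

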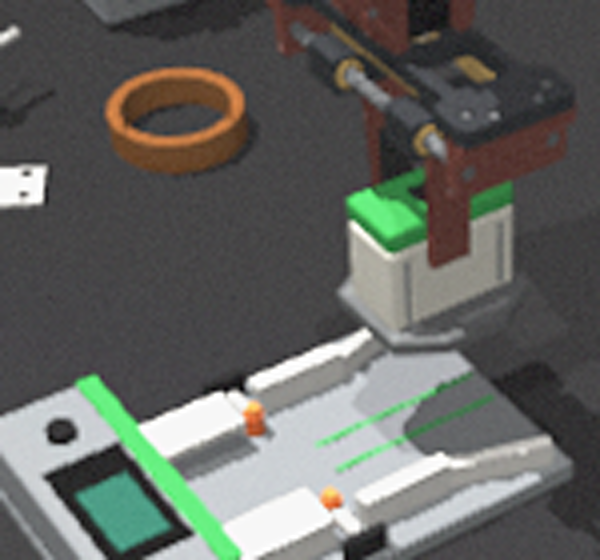

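```bash
python3 - <<'E'
from h import *
def rayy(uv,y):
    c=ctrl.get_calibration("scene");R=np.array(c["R"]);t=np.array(c["t"])
    d=R.T@np.array([(uv[0]-c["cx"])/c["fx"],(uv[1]-c["cy"])/c["fy"],1]);o=-R.T@t
    return (o+d*(y-o[1])/d[1])
z=lambda x,y:(120+(x+.5)/4-.5,30+(y+.5)/4-.5)
for p in((392,234),(398,250),(512,182),(512,200),(409,328),(512,279),(428,262),(468,264)):print(p,rayy(z(*p),-49.7).round(1))
E
```

```text
(392, 234) [558.6 -49.7 171.9]
(398, 250) [555.6 -49.7 160.7]
(512, 182) [484.6 -49.7 174.7]
(512, 200) [484.4 -49.7 163.4]
(409, 328) [551.1 -49.7 107.3]
(512, 279) [483.9 -49.7 111.1]
(428, 262) [537.7 -49.7 145.5]
(468, 264) [512.7 -49.7 133.5]
```

Request:
{"method": "arm_command", "body": {
  "deltas": [
    [0.02,-0.009,0.003,0.005],
    [0.03,0,0,0],
    [0.02,0,0,0],
    [0,0,0,0]
  ]
}}

```text
t: 4.65
ee_pos: [533.7, -72.4, 98.1]
orientation: [-0.015, 1.565, 0.022]
ft_force: [-0.2, 0.6, -4.2]
width: 41.9
```

```bash
python3 -c "
from h import *
go([532,-79.5,83],0.021)
cv2.imwrite('pics/sc4.png',cv2.resize(ctrl.get_image('scene')[30:190,100:290,::-1],None,fx=3.5,fy=3.5,interpolation=2))"
```

```text
t 4.65 pos [533.7 -72.4  98.1] F [-0.2  0.6 -4.2] w 41.9 q [-0.16  0.52  1.91  0.01  0.71 -1.76]
axes x [ 0.005  0.005 -1.   ] y [-0.023  1.     0.004] z [1.    0.023 0.006]
tool delta [ 0.015  -0.0072 -0.0019] yaw about tool x (down): 0.0022
```

View pics/sc4.png

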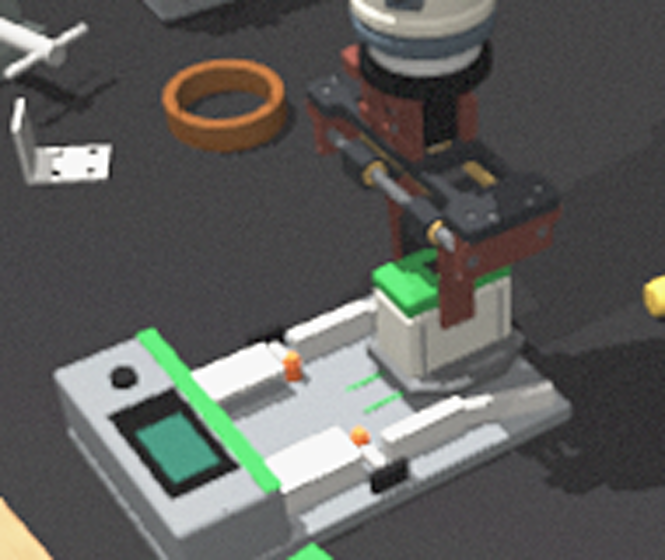

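The scene shows the pack hanging level just above the rail's open end, its foot between the flares at about (450,370) of this crop. I'll correct y, then lower it.

Request:
{"method": "arm_command", "body": {
  "deltas": [
    [0,-0.007,-0.002,0],
    [0.01,0,0,0],
    [0,0,0,0]
  ]
}}

```text
t: 5.0
ee_pos: [534.0, -78.5, 90.6]
orientation: [-0.017, 1.561, 0.023]
ft_force: [-0.9, 0.3, -4.4]
width: 41.8
```

```bash
python3 -c "
from h import *
go([532,-79.5,82],0.021)"
```

```text
t 5.0 pos [534.  -78.5  90.6] F [-0.9  0.3 -4.4] w 41.8 q [-0.17  0.53  1.91  0.01  0.69 -1.77]
axes x [ 0.01   0.004 -1.   ] y [-0.026  1.     0.004] z [1.    0.026 0.01 ]
tool delta [ 0.0086 -0.001  -0.0021] yaw about tool x (down): 0.0047
```

Request:
{"method": "arm_command", "body": {
  "deltas": [
    [0.01,-0.001,-0.002,0.004]
  ]
}}

```text
t: 5.1
ee_pos: [534.0, -79.7, 82.0]
orientation: [-0.014, 1.556, 0.019]
ft_force: [-2.2, 5.2, 46.8]
width: 41.9
```

Request:
{"method": "arm_command", "body": {
  "deltas": [
    [0,0,0,0]
  ]
}}

```text
t: 5.2
ee_pos: [534.3, -79.8, 81.9]
orientation: [-0.014, 1.555, 0.019]
ft_force: [-1.0, 0.3, -3.6]
width: 41.8
```

Request:
{"method": "arm_command", "body": {
  "deltas": [
    [0,0,0.015,0],
    [0,0,0.02,0],
    [0,0,0.015,0],
    [0,0,0,0]
  ]
}}

```text
t: 5.6
ee_pos: [584.7, -79.1, 81.8]
orientation: [-0.013, 1.556, 0.018]
ft_force: [0.5, -1.2, -3.9]
width: 41.7
```

```bash
python3 -c "
from h import *
go([649.5,-77.2,82],0.021)
cv2.imwrite('pics/sc5.png',cv2.resize(ctrl.get_image('scene')[30:190,100:290,::-1],None,fx=3.5,fy=3.5,interpolation=2))"
```

```text
t 5.6 pos [584.7 -79.1  81.8] F [ 0.5 -1.2 -3.9] w 41.7 q [-0.16  0.6   1.81  0.01  0.72 -1.75]
axes x [ 0.015  0.003 -1.   ] y [-0.02   1.     0.003] z [1.    0.019 0.015]
tool delta [0.0008 0.0006 0.0648] yaw about tool x (down): -0.0015
```

View pics/sc5.png

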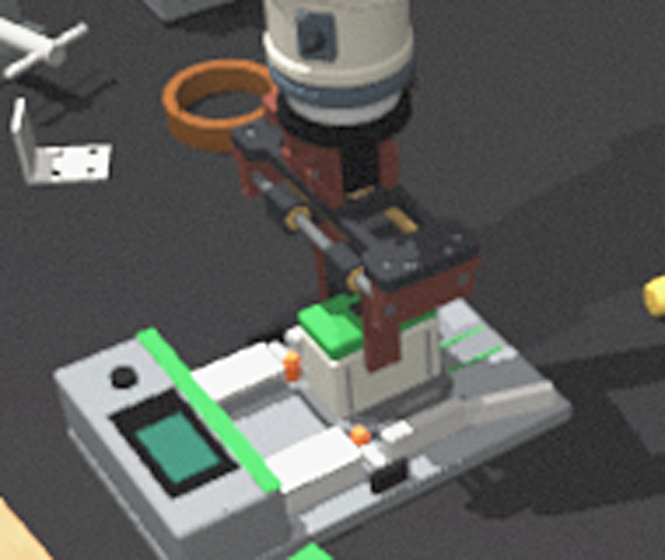

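The pack now stands between the parallel walls with its foot at about (365,400) in the crop, just before the rollers (290,362) and (360,435). The path looks clear, so I'll keep sliding.

Request:
{"method": "arm_command", "body": {
  "deltas": [
    [0,0.0005,0.012,0],
    [0,0,0.012,0],
    [0,0,0.012,0]
  ]
}}

```text
t: 5.95
ee_pos: [612.0, -77.6, 81.7]
orientation: [-0.011, 1.572, 0.019]
ft_force: [-2.7, 0.2, 2.3]
width: 41.7
```

```bash
python3 -c "
from h import *
go([649.5,-77.2,82],0.021)"
```

```text
t 5.95 pos [612.  -77.6  81.7] F [-2.7  0.2  2.3] w 41.7 q [-0.15  0.63  1.73  0.01  0.78 -1.74]
axes x [-0.002  0.005 -1.   ] y [-0.019  1.     0.005] z [ 1.     0.019 -0.002]
tool delta [-0.0003 -0.0003  0.0375] yaw about tool x (down): -0.002
```

Request:
{"method": "arm_command", "body": {
  "deltas": [
    [0,0,0.01,0],
    [0,0,0.01,0]
  ]
}}

```text
t: 6.15
ee_pos: [630.8, -77.3, 81.8]
orientation: [-0.011, 1.576, 0.019]
ft_force: [-3.9, -0.2, 1.8]
width: 41.9
```

Request:
{"method": "arm_command", "body": {
  "deltas": [
    [0,0,0.01,0],
    [0,0,0.006,0]
  ]
}}

```text
t: 6.35
ee_pos: [648.6, -77.1, 81.8]
orientation: [-0.011, 1.575, 0.019]
ft_force: [1.5, 0.1, -2.9]
width: 41.7
```

```bash
python3 -c "
from h import *
go([649.5,-77.2,82],0.021)
cv2.imwrite('pics/sc6.png',cv2.resize(ctrl.get_image('scene')[30:190,100:290,::-1],None,fx=3.5,fy=3.5,interpolation=2))"
```

```text
t 6.35 pos [648.6 -77.1  81.8] F [ 1.5  0.1 -2.9] w 41.7 q [-0.14  0.67  1.64  0.01  0.83 -1.73]
axes x [-0.004  0.005 -1.   ] y [-0.019  1.     0.005] z [ 1.     0.019 -0.004]
tool delta [-0.0002 -0.0002  0.0009] yaw about tool x (down): -0.0023
```

View pics/sc6.png

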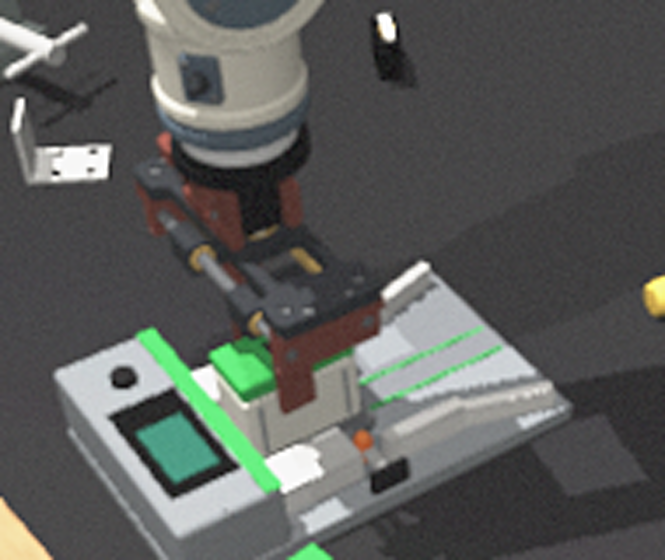

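The foot is under the lips and the near roller (363,439 in the crop) has closed behind the chamfer; the forward pull agrees. I'll nudge it on to feel the stop.

Request:
{"method": "arm_command", "body": {
  "deltas": [
    [0,0,0.003,0]
  ]
}}

```text
t: 6.5
ee_pos: [653.1, -77.0, 81.7]
orientation: [-0.011, 1.573, 0.019]
ft_force: [-19.7, -0.8, 18.8]
width: 41.5
```

Request:
{"method": "arm_command", "body": {
  "deltas": [
    [0,0,0.003,0]
  ]
}}

```text
t: 6.6
ee_pos: [653.6, -77.0, 82.0]
orientation: [-0.011, 1.58, 0.019]
ft_force: [-19.0, -2.2, 21.6]
width: 42.0
```

Against the stop with −20 N. Open the gripper, then lift.

Request:
{"method": "arm_command", "body": {
  "deltas": [
    [0,0,0,0],
    [0,0,0,0],
    [0,0,0,0],
    [0,0,0,0],
    [0,0,0,0]
  ],
  "hand": 0.075
}}

```text
t: 7.1
ee_pos: [654.7, -77.1, 82.7]
orientation: [-0.011, 1.578, 0.019]
ft_force: [-0.4, -0.4, -0.1]
width: 74.4
```

Request:
{"method": "arm_command", "body": {
  "deltas": [
    [-0.01,0,0,0],
    [-0.03,0,0,0],
    [-0.04,0,0,0],
    [-0.04,0,0,0]
  ]
}}

```text
t: 7.5
ee_pos: [652.0, -77.1, 201.1]
orientation: [-0.01, 1.59, 0.02]
ft_force: [0.4, 0.1, 0.2]
width: 74.9
```

Request:
{"method": "arm_command", "body": {
  "deltas": [
    [-0.03,0,-0.03,0],
    [0,0.02,-0.045,0],
    [0,0.02,-0.045,0],
    [0,0.02,-0.045,0],
    [0,0,-0.045,0],
    [0,0,0,0]
  ]
}}

```text
t: 8.1
ee_pos: [438.8, -20.3, 244.9]
orientation: [-0.011, 1.57, 0.018]
ft_force: [-0.1, -0.2, 0.4]
width: 75.4
```

```bash
python3 -c "
from h import *
go([649.5,-77.2,82],0.021)
a=ctrl.get_image('scene')[...,::-1];cv2.imwrite('pics/sc7f.png',a)
cv2.imwrite('pics/sc7.png',cv2.resize(a[80:220,100:290],None,fx=4,fy=4,interpolation=2))
a=ctrl.get_image('top')[...,::-1];cv2.imwrite('pics/top7f.png',a)
cv2.imwrite('pics/top7.png',cv2.resize(a[110:270,170:370],None,fx=3.5,fy=3.5,interpolation=2))"
```

```text
t 8.1 pos [438.8 -20.3 244.9] F [-0.1 -0.2  0.4] w 75.4 q [-0.08  0.15  2.03  0.01  0.97 -1.67]
axes x [ 0.     0.004 -1.   ] y [-0.019  1.     0.004] z [1.    0.019 0.001]
tool delta [ 0.1628 -0.0615  0.2095] yaw about tool x (down): -0.0024
```

View pics/sc7.png

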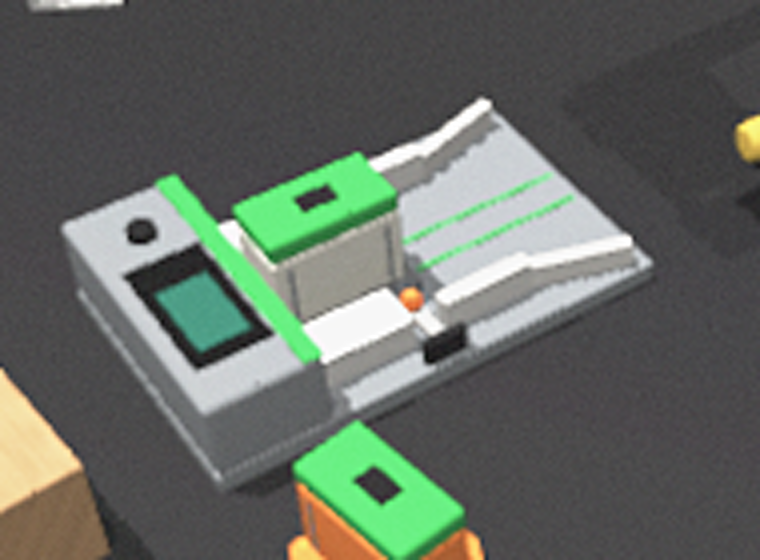

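View pics/top7.png

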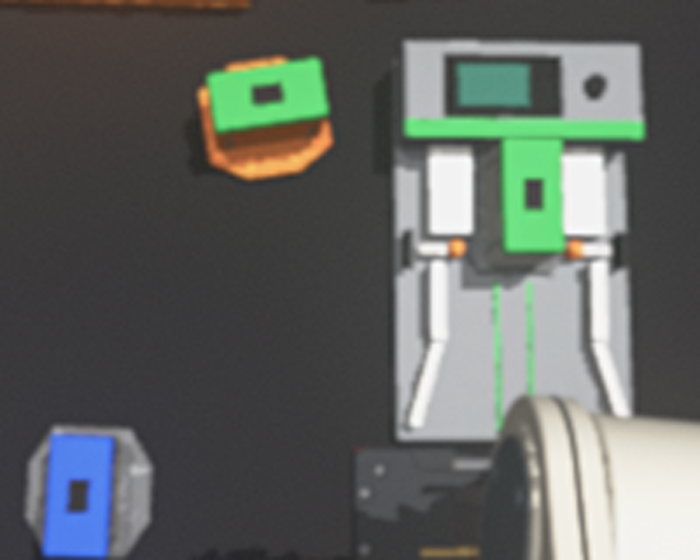

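```bash
python3 - <<'E'
from h import *
a=(170+534.5/3.5-.5,110+194.5/3.5-.5);b=(100+317.5/4-.5,80+197.5/4-.5)
print(tri(a,b).round(1),ray("top",a,84).round(1),ray("scene",b,84).round(1))
for n,box in(("top",(300,130,345,190)),("scene",(155,115,202,146))):
    im=cv2.imread(f"pics/{n}7f.png");hsv=cv2.cvtColor(im,cv2.COLOR_BGR2HSV)
    m=cv2.inRange(hsv,(50,90,150),(80,255,255));
    x0,y0,x1,y1=box
    cs,_=cv2.findContours(np.ascontiguousarray(m[y0:y1,x0:x1]),0,1)
for n in("top","scene"):
    c=[]
    for f in("0","7f"):
        nm=f"pics/{n}{f}.png"
        hsv=cv2.cvtColor(cv2.imread(nm),cv2.COLOR_BGR2HSV);m=cv2.inRange(hsv,(105,120,120),(125,255,255))
        k,l,s,ce=cv2.connectedComponentsWithStats(m);i=1+s[1:,4].argmax();c.append(ce[i].round(2))
    print(n,"blue",c)
# rear cap edge, z=84, top
for p in((503,251),(563,252)):print("cap rear",ray("top",(170+(p[0]+.5)/3.5-.5,110+(p[1]+.5)/3.5-.5),84).round(1))
E
```

```text
[644.5 -77.7  83.7] [645.1 -78.2] [644.1 -76.6][ WARN:0@0.320] global loadsave.cpp:275 findDecoder imread_('pics/scene7f.png'): can't open/read file: check file path/integrity
Traceback (most recent call last):
cv2.error: OpenCV(4.12.0) /io/opencv/modules/imgproc/src/color.cpp:199: error: (-215:Assertion failed) !_src.empty() in function 'cvtColor'
```

```bash
python3 -c "
from workcell import ctrl
print(ctrl.close_job())"
```

```text
the job is handed in; nothing more can be done
None
```

The green pack is home on the dock and released, and the job was handed in at about 8.2 s. I gripped it across its 42 mm width, stood it in the flared end of the rail and slid it under the lips. I then pushed until the stop answered with about 20 N, released it and backed the arm clear.

**Last checks:**
- **Position:** the middle of the pack's cap, found from both camera views, is at (644.5, −77.7, 83.7) mm. The dock origin is at about (643.5, −77), and the cap top of a seated pack should be 84 mm high. That puts the pack within about 1 mm of home in every direction.
- **Rollers:** both look closed behind the rear chamfers in the images. I saw this but did not read the joint value. While the pack was still held, the force on the tool turned to a slight forward pull, as expected when the rollers pull it home.
- **Robot:** the tool force is about 0 and the arm is clear of everything.
- **Blue pack:** it is at about the same pixel as at the start, (193, 251) against (192, 252). I estimated the later pixel by eye, because the script comparing it exactly stopped on a mistyped file name and I did not rerun it.

**Things that disagreed or went less cleanly:**
- **Dock x:** estimates of the dock origin's x differed by 1–1.5 mm between features.
- **Grasp offset:** the jaws held the pack about 6 mm off-centre lengthwise; I allowed for this in the slide.
- **Set-down:** the pack met the rail floor with a brief 47 N at the wrist, under the 120 N limit.

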